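# Fish a crucible carrier out of a deep well with a lifting hook

## Robot

A 6-joint arm with a two-finger parallel gripper is mounted at the origin on a cart in front of the work surface, level with it; the furniture and walls round the work are solid. World frame = base frame: x ahead of the robot, y to its left, z up, the work surface at z = 0. Lengths are in m, angles in rad, forces in N, time in s.
With the tool pointing down it reaches from about 0.225 to 0.725 m from the base axis. Payload 3.1 kg.
Tool frame: the origin (TCP) lies on the centre line of the jaws, within the pads' length; the fingertips stand 25 mm ahead of it and the grasp point (between the pads) lies 6 mm ahead of it; z points along the fingers, y is the direction in which the jaws open and shut (so a half turn about z gives the same grasp; the last joint's range is limited). The gripper opens to 85 mm and grips with 20 to 120 N. Pads are 22 mm wide; open, the fingers measure 114 mm over their backs; the gripper's body (76 mm by 85 mm) begins 54 mm behind the grasp point. The pads swing forward as they close: fully open they stand 13 mm farther back than shut.
Start: joints at [-1.301, 0.048, 0.099, 1.622, 0, 1.443], TCP at [0.203, -0.484, 0.256] pointing down, gripper open.
Joint ranges: [-2.91, 2.91], [-0.99, 1.94], [-1.21, 1.42], [-2.12, 2.29], [-1.49, 1.47], [-3.14, 3.14]. Speed limits (rad/s): [2.79, 2.79, 3.14, 3.14, 3.14, 3.14].

## Interface

Orientations are given as a 3x3 rotation matrix whose columns are the frame's x, y, z axes.
In Python, from station import r gives the robot as it stands.
- The arm moves only by the tool drive_tool, never from a script. Its argument "rows" is a list of rows, each an object of numbers: "dx", "dy", "dz": the shift along the tool's x, y, z in cm; "roll": the turn about the tool's z in degrees; "jaw": the finger opening in cm, from 0 to 8.54. A call has 1 to 5 rows; each row shifts and turns the commanded pose from where the row before left it, along the tool's axes as they then stand; what a row does not reach is not made up. A row lasts 1/8 s, in which the tool goes at most 62.5 mm and 10.7 degrees, less where a joint would pass 70% of its speed; a pose out of reach is approached as far as the arm can. A call with a gripper value outside its range is refused whole. The fingers move at their own pace and stop on an object; the grip force is fixed at half the most. Time passes only in rows, so rows that do not move let the fingers close. It gives the time, the measured TCP pose, the force and the opening at its end, in the units of the state.
- r.read_state(): the state, without advancing time (a new reading comes with each control period).
- r.grab_frame(name): name is "side" or "top"; returns the picture (480x640x3 uint8, red, green, blue); there is no depth.
- r.get_calibration(name): a dict with "K" (3x3 intrinsics, pixels), "distortion" ([k1, k2, p1, p2, k3] as OpenCV has them; the pictures are not rectified), "rvec" (rotation vector, rad) and "tvec" (3), from world to camera coordinates, as OpenCV has them. Camera axes: x right, y down, z forward; pixel columns grow to the right and rows downward; lengths in m; the calibration is good to about 2 mm. A picture is of the moment at which its call begins. get_calibration takes no time and is no camera call.
- r.job_done(): hands the job in, once; it reports no verdict.
The state is a dict: "time": time; "joints": joint angles; "qvel": joint speeds; "effort": joint torques, N m; "ee_pos": TCP position; "orientation": TCP orientation; "ft_force": force on the tool from outside, world axes, zero at the start; "torque": the same for the moment, N m; "finger_gap": finger opening in m.
Only numpy, scipy, OpenCV 4.12 (cv2) and the standard library are available. Lean on these libraries where they do the work, as an engineer would, in place of code of your own. Each camera call takes 0.05 s, during which the arm holds its last target. There are 200 camera calls.

## Task

Take the lifting hook off its forked hanger and use it to fish the crucible carrier by its bail out of the deep well, crucible still in it. Set the carrier down gently and upright in the middle of the cork pad, unhook it and hang the lifting hook back on the hanger. Touch the carrier and the crucible only with the lifting hook, never with the gripper, and leave the things lying around where they are.

Things in the scene. Friction and masses are not known exactly. Their poses are not given: they have to be found in the camera images.
- hanger: Fixed grey-based forked hanger. Origin: centre of the base's underside (100 x 80 x 8 mm) on the worktop, z up. 12 mm post at x=+38, top z=158 mm. Two 6 mm steel prongs run from it to -x (roughly to the robot) at y=+-11 mm, tops at z=155; at x=-32 each turns up into a lip, top z=167 mm. The 16 mm slot between them is open at the front (-x).
- lifter: Lifting hook, 110 g, loose, hanging upright by its collar in the hanger's slot; 174 mm tall. Origin: rod axis at the collar's underside, z up. Collar: disc 34 mm wide, z=0..6. Grip: black square bar 16 x 16 mm, sides along x and y, z=6..66. Rod 6 mm thick down to the foot. To take off: raise the collar over the prongs' lips, then bring the rod out of the slot's open front.
- lifter_seat (a point): Middle of the hook's seat, at x=+8, z=-105 mm of the lifter. Its foot is a steel strip 14 mm wide (y), x=-4..16, z=-108..-105 mm, with an upright lip at x=13..16, top at z=-96. The gap from rod (x=3) to lip (x=13) is 10 mm, open upward. Lip on the +x side, turned away from the hanger's front (within about 20 degrees at the start).
- well: Fixed deep square well of sheet aluminium, open at the top: inside 58 x 58 mm, walls 4 mm, rim z=125 mm, floor z=8 mm, on a grey base 84 x 84 x 8 mm. In the middle of its +x and -x walls an upright slot 24 mm wide runs from floor to rim. Origin: centre of the base's underside, z up. Well and pad may have changed places.
- carrier: Crucible carrier, about 100 g, loose, standing in the well, turned at most 4 degrees from the well's axes. Aluminium block 46 x 46 x 14 mm with a round pocket (26 mm wide, floor z=3 mm) and a rigid wire bail in its y-z plane, legs at y=+-20 mm. Origin: centre of its underside, z up.
- bail (a point): Centre of the bail's straight top: steel wire 4 mm thick, 50 mm above the carrier's underside (wire underside at 48 mm), level, running along the carrier's y from y=-15 to +15 mm, x=0. Axes as the carrier's. It is hooked along the carrier's x, from either side.
- crucible: Small nickel crucible, 25 mm wide at the rim, 16 mm high, 11 g, standing in the carrier's pocket; its rim is 19 mm above the carrier's underside. Origin: centre of its underside.
- pad: Fixed square cork pad, 100 x 100 x 8 mm. Origin: centre of its underside on the worktop; top at z=8 mm.
- spanner: Bystander: open spanner, 159 x 31 x 9 mm, lying on the worktop. Origin: centre of its underside.
- die: Bystander: round knurled steel pellet die, diameter 45, height 38 mm. Origin: centre of its underside.
- punch: Bystander: steel die punch standing on its flange, diameter 27, height 52 mm. Origin: centre of its underside.
Not all that is in view belongs to the job. Of the things that look like the lifter, the largest one is meant.

How it is judged:
By the outcome, as a careful person would: the job done as asked, in the order asked, and still so for the second after the job is handed in, with the robot touching nothing.
It also fails if it takes over 66 s, if anything falls off the work surface, if the arm or the gripper's body presses on something with over 40 N, if the wrist force passes 120 N, or if a joint passes its speed limit or range.

## Working session

There is one attempt and no reset: what is moved stays moved. The work goes in short steps, Python scripts to look and compute and a tool call to move; the robot and the scene stay as the last step left them, time stands still between calls to the robot, and variables do not carry over. Pictures are saved under pics/ and viewed, about 8 in all and at most 12, crops included, and the job is handed in when it is done.

Besides the shell and the picture viewer there is one more tool, called after ">>>" as name(argument=value, ...), one argument or row to a line, values as JSON. drive_tool: Moves the arm, as the interface text tells. Its arguments: {"type":"object","properties":{"rows":{"type":"array","items":{"type":"object","properties":{"dx":{"type":"number"},"dy":{"type":"number"},"dz":{"type":"number"},"roll":{"type":"number"},"jaw":{"type":"number"}}}}},"required":["rows"]}

```bash
ls; mkdir -p pics; cat > h.py <<'E'
import numpy as np,cv2
from station import r
def cal(n):
    c=r.get_calibration(n);return np.array(c["K"],float),np.array(c["distortion"],float),np.array(c["rvec"],float),np.array(c["tvec"],float).reshape(3,1)
def ray(n,uv):
    K,d,rv,t=cal(n);R=cv2.Rodrigues(rv)[0]
    p=cv2.undistortPoints(np.array([[uv]],float),K,d)[0,0]
    return (-R.T@t).ravel(),R.T@np.array([p[0],p[1],1])
def onz(n,uv,z):
    o,v=ray(n,uv);return o+v*(z-o[2])/v[2]
def two(a,b):
    o1,v1=ray("side",a);o2,v2=ray("top",b);v1/=np.linalg.norm(v1);v2/=np.linalg.norm(v2)
    s=np.linalg.lstsq(np.stack([v1,-v2],1),o2-o1,rcond=None)[0]
    p,q=o1+s[0]*v1,o2+s[1]*v2;return (p+q)/2,np.linalg.norm(p-q)
def proj(n,P):
    K,d,rv,t=cal(n);return cv2.projectPoints(np.array(P,float).reshape(-1,3),rv,t,K,d)[0].reshape(-1,2)
def snap(n,f):
    im=r.grab_frame(n);cv2.imwrite(f"pics/{f}.png",im[:,:,::-1]);return im
def crop(f,x,y,w,h,s,out):
    im=cv2.imread(f"pics/{f}.png")[y:y+h,x:x+w];cv2.imwrite(f"pics/{out}.png",cv2.resize(im,None,fx=s,fy=s,interpolation=cv2.INTER_CUBIC))
E
python3 - <<'E'
from h import *
snap("side","s0");snap("top","t0")
for n in("side","top"):
    o,v=ray(n,(320,240));print(n,o,v)
print(r.read_state())
E
```

```text
pics
side [ 0.57953632 -1.21630628  0.68306467] [-0.01357667  0.85481285 -0.51907977]
top [ 0.42285177 -0.30762896  0.94941868] [ 0.18161911  0.00671944 -0.98339113]
{'time': 0.1, 'joints': array([-1.30078070e+00,  4.87214541e-02,  9.77366610e-02,  1.62201163e+00,
       -2.65566381e-05,  1.44300063e+00]), 'qvel': array([ 0.00138325, -0.00346147,  0.00292428,  0.00244354,  0.00023337,
        0.00127337]), 'effort': array([ 2.18803405e-03, -3.39849365e+01,  3.20936680e+01,  1.58530357e-02,
       -2.95881564e-04, -1.10560470e-05]), 'ee_pos': array([ 0.20323234, -0.48351627,  0.25520193]), 'orientation': array([[ 9.21911164e-01,  3.87400866e-01, -6.12462655e-04],
       [ 3.87401267e-01, -9.21908777e-01,  2.11329668e-03],
       [ 2.54058268e-04, -2.18554061e-03, -9.99997579e-01]]), 'ft_force': array([-0.19027337, -0.55529502, -0.38466123]), 'torque': array([-0.0096609 ,  0.00382124, -0.00802192]), 'finger_gap': 0.08552941560444138}
```

View pics/s0.png

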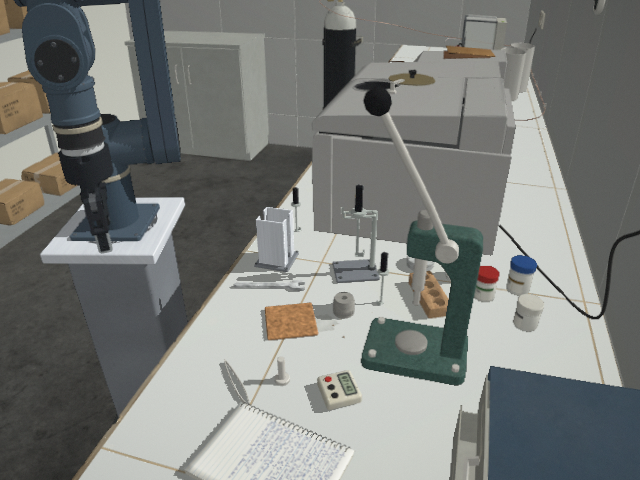

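View pics/t0.png

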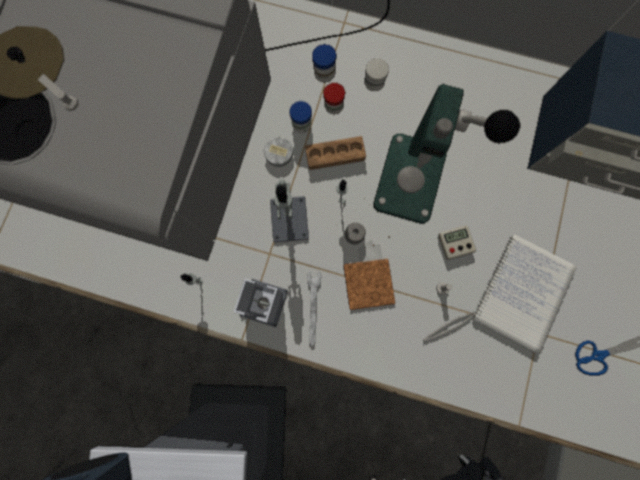

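The side view shows the hanger with the lifter at (360,230), the well at (277,240) and the pad at (291,321). In the top view the hanger is at (288,215), the well at (262,302) and the pad at (370,285). There are two smaller look-alike hooks, at top (190,280) and (342,188). Next I'll zoom in.

```bash
python3 - <<'E'
from h import *
s=cv2.imread("pics/s0.png");t=cv2.imread("pics/t0.png")
a=cv2.resize(s[175:295,245:395],(750,600),interpolation=cv2.INTER_CUBIC)   # x5
cv2.imwrite("pics/c1.png",a)
b=cv2.resize(t[170:335,225:405],(655,600),interpolation=cv2.INTER_CUBIC) #x3.64
cv2.imwrite("pics/c2.png",b)
for uv in [(288,215),(262,302),(370,285)]: print(onz("top",uv,0))
m=cv2.inRange(cv2.cvtColor(t,cv2.COLOR_BGR2HSV),(5,110,60),(20,255,255));m[:250]=0
c=max(cv2.findContours(m,0,1)[0],key=cv2.contourArea);rc=cv2.minAreaRect(c);print(rc)
print(onz("top",rc[0],.008),[onz("top",p,.008)[:2] for p in cv2.boxPoints(rc)])
E
```

```text
[ 0.65342449 -0.22759487  0.        ]
[ 0.4581247  -0.17918774  0.        ]
[ 0.50148853 -0.41277636  0.        ]
((368.69195556640625, 283.5456237792969), (45.75981903076172, 44.66070556640625), 81.57302856445312)
[ 0.50388323 -0.40904746  0.008     ] [array([ 0.5444762 , -0.35335665]), array([ 0.56153634, -0.44956089]), array([ 0.46399181, -0.46377504]), array([ 0.44744502, -0.36939546])]
```

View pics/c1.png

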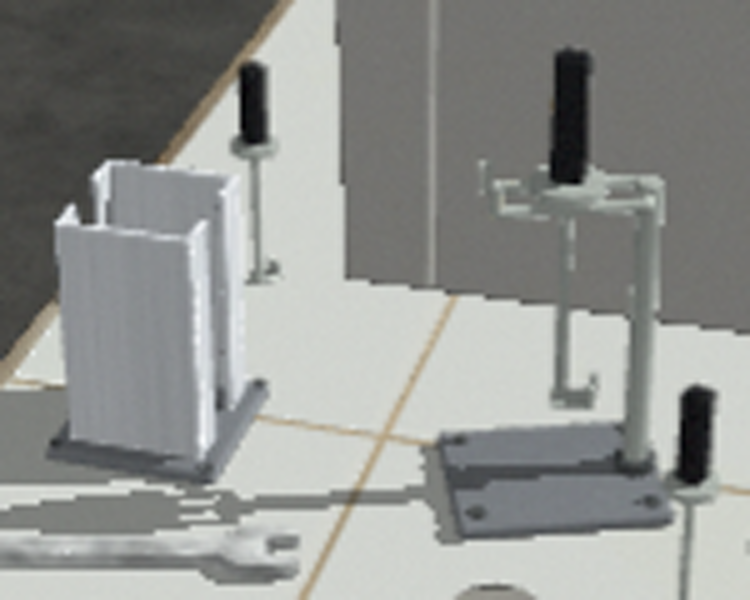

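View pics/c2.png

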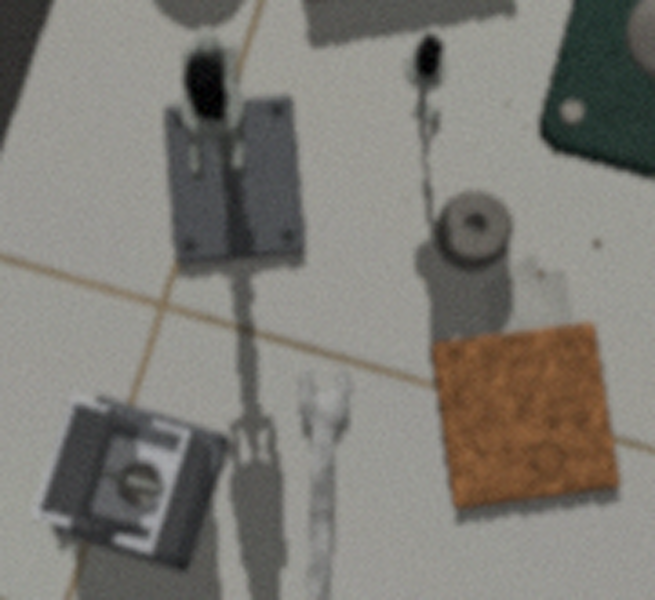

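The crops show that the well's slots face roughly world ±x. The hanger's base corners are clear, and the lifter's lip points at the post. One more zoom to get corner-accurate positions.

```bash
python3 - <<'E'
from h import *
t=cv2.imread("pics/t0.png")
# c2 estimates
f=lambda u,v:(225+u/3.639,170+v/3.636)
print("hanger base",[onz("top",f(*p),.008)[:2].round(4) for p in [(165,108),(290,97),(303,253),(178,260)]])
a=t[270:330,232:292];b=t[178:238,262:322]
a=cv2.resize(a,(400,400),interpolation=cv2.INTER_LANCZOS4);b=cv2.resize(b,(400,400),interpolation=cv2.INTER_LANCZOS4)
g=np.hstack([a,b]);g=np.clip(g.astype(float)*1.3,0,255).astype(np.uint8)
cv2.imwrite("pics/c3.png",g)
for n in("side","top"):
    im=cv2.cvtColor(cv2.imread(f"pics/{n[0]}0.png"),cv2.COLOR_BGR2GRAY)
    x,y,w,h=(345,175,30,45) if n=="side" else (268,175,30,35)
    m=(im[y:y+h,x:x+w]<40).astype(np.uint8)
    c=max(cv2.findContours(m,0,1)[0],key=cv2.contourArea);print(n,cv2.boundingRect(c),(x,y),cv2.minAreaRect(c))
E
```

```text
hanger base [array([ 0.6857, -0.1871]), array([ 0.6948, -0.2641]), array([ 0.597 , -0.2753]), array([ 0.5906, -0.1997])]
side (10, 11, 7, 26) (345, 175) ((13.0, 23.5), (25.0, 6.0), 90.0)
top (9, 11, 10, 17) (268, 175) ((13.5, 19.0), (16.0, 9.0), 90.0)
```

View pics/c3.png

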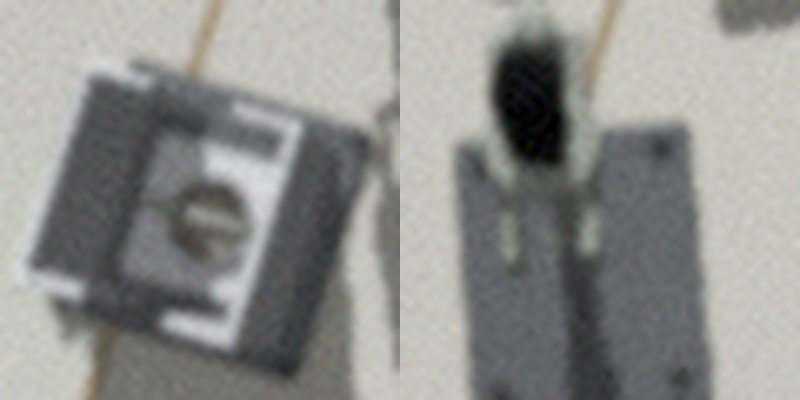

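```bash
python3 - <<'E'
from h import *
f=lambda u,v:(232+(u+.5)/6.667-.5,270+(v+.5)/6.667-.5)
P=np.array([onz("top",f(*p),.125)[:2] for p in [(88,65),(305,118),(240,352),(18,283)]])
c=P.mean(0);print("well rim",P.round(4),c)
dx=(P[0]+P[1]-P[2]-P[3]);dy=(P[0]+P[3]-P[1]-P[2]);print("yaw",np.degrees(np.arctan2(dx[1],dx[0])),np.degrees(np.arctan2(-dy[0],dy[1])),np.hypot(*dx)/2,np.hypot(*dy)/2)
print("base right corners",[onz("top",f(*p),.008)[:2].round(4) for p in [(372,140),(297,378)]])
yw=np.arctan2(dx[1],dx[0]);ex=np.array([np.cos(yw),np.sin(yw)]);ey=np.array([-ex[1],ex[0]])
g=lambda p:(np.round((p[0]+.5-232)*6.667-.5),np.round((p[1]+.5-270)*6.667-.5))
for nm,y,z in [("bail+15",.015,.058),("bail0",0,.058),("bail-15",-.015,.058),("leg+20",.02,.022),("leg-20",-.02,.022),("cruc",0,.027)]:
    q=c+ey*y;print(nm,g(proj("top",[q[0],q[1],z])[0]))
for q in P: print("side",proj("side",[q[0],q[1],.125])[0].round(1), (np.array(proj("side",[q[0],q[1],.125])[0])-[245,175])*5)
# side corners for crosscheck c1 outer top corners
fs=lambda u,v:(245+(u+.5)/5-.5,175+(v+.5)/5-.5)
for p in [(60,215),(200,228),(240,178),(105,163)]: print(onz("side",fs(*p),.125)[:2].round(4))
# lifter
S=lambda u,v:fs(u,v)
ft=lambda u,v:(262+(u-400+.5)/6.667-.5,178+(v+.5)/6.667-.5)
print("grip top",two(fs(573,50),ft(530,52)))
print("grip bottom",two(fs(570,182),ft(542,160)))
print("prong tips",[onz("top",ft(*p),.155)[:2].round(4) for p in [(513,262),(590,250)]])
for u in [(573,50),(570,182),(565,300)]: 
    o,v=ray("side",fs(*u)); 
# project hypotheses
H=np.array([.642,-.2315])
a=np.degrees(np.arctan2(.6857-.5906,.0))
E
```

```text
well rim [[ 0.4952 -0.1611]
 [ 0.4819 -0.2237]
 [ 0.4162 -0.2085]
 [ 0.4334 -0.145 ]] [ 0.45666178 -0.18456401]
yaw -13.784096756744328 -13.602308173404044 0.06566456838439612 0.0648699883780212
base right corners [array([ 0.4838, -0.2338]), array([ 0.4076, -0.213 ])]
bail+15 (np.float64(148.0), np.float64(200.0))
bail0 (np.float64(195.0), np.float64(214.0))
bail-15 (np.float64(242.0), np.float64(227.0))
leg+20 (np.float64(150.0), np.float64(202.0))
leg-20 (np.float64(271.0), np.float64(235.0))
cruc (np.float64(208.0), np.float64(218.0))
side [290.6 209.3] [228.21857391 171.72312977]
side [282.9 222.6] [189.34484691 237.96591051]
side [254.1 219.2] [ 45.2946252  220.92940977]
side [264.7 206.1] [ 98.58806692 155.38859909]
[ 0.421  -0.2011]
[ 0.4849 -0.2128]
[ 0.5    -0.1653]
[ 0.436  -0.1507]
grip top (array([ 0.6492871 , -0.23240029,  0.22292952]), np.float64(0.005342897034829857))
grip bottom (array([ 0.64463121, -0.22968861,  0.15675341]), np.float64(0.006691357749370126))
prong tips [array([ 0.6117, -0.223 ]), array([ 0.6157, -0.2446])]
```

Lifter axis is about (0.646,-0.231), hanger yaw about 6.5°. The well is at (0.457,-0.1835) with yaw -13.7°, and the pad is at (0.504,-0.409) with yaw about 9°. Moving above the lifter.

>>> drive_tool(
  rows=[
    {"roll":8.2,"dz":-1},
    {"roll":8.2,"dz":-1},
    {"dx":4.7,"dy":-2},
    {"dx":4.7,"dy":-2},
    {"dx":4.7,"dy":-2},
  ],
)

```text
schema error: expected keys dx, dy, dz, roll, jaw
```

>>> drive_tool(
  rows=[
    {"dx":4.7,"dy":-2},
    {"dx":4.7,"dy":-2},
    {"dx":4.7,"dy":-2},
    {"dx":4.7,"dy":-2},
    {"dx":4.7,"dy":-2},
  ],
)

```text
schema error: expected keys dx, dy, dz, roll, jaw
```

```bash
cat >> h.py <<'E'
def yaw(): 
    R=r.read_state()["orientation"];return np.degrees(np.arctan2(R[1,0],R[0,0]))
def go(x,y,z,w=None):
    s=r.read_state();R=np.array(s["orientation"]);yw=yaw();w=yw if w is None else w
    print("t",round(s["time"],2),"tcp",s["ee_pos"].round(4),"yaw",yw.round(2),"tilt",R[2].round(4),"F",s["ft_force"].round(1),"gap",round(s["finger_gap"],4))
    a=np.radians(w);d=np.array([x,y])-s["ee_pos"][:2]
    print("roll",round(yw-w,2),"then dx %.2f dy %.2f dz %.2f"%(100*(d[0]*np.cos(a)+d[1]*np.sin(a)),100*(d[0]*np.sin(a)-d[1]*np.cos(a)),100*(s["ee_pos"][2]-z)))
E
python3 -c "
from h import *
go(.646,-.231,.201,6.5)"
```

```text
t 0.1 tcp [ 0.2032 -0.4835  0.2552] yaw 22.79 tilt [ 3.0e-04 -2.2e-03 -1.0e+00] F [-0.2 -0.6 -0.4] gap 0.0855
roll 16.29 then dx 46.85 dy -20.08 dz 5.42
```

All five keys are needed in each row.

>>> drive_tool(
  rows=[
    {"dx":0,"dy":0,"roll":8.2,"dz":-1,"jaw":8.5},
    {"dx":0,"dy":0,"roll":8.1,"dz":-1,"jaw":8.5},
    {"dx":4.7,"dy":-2,"dz":0,"roll":0,"jaw":8.5},
    {"dx":4.7,"dy":-2,"dz":0,"roll":0,"jaw":8.5},
    {"dx":4.7,"dy":-2,"dz":0,"roll":0,"jaw":8.5},
  ],
)

```text
time: 0.72
ee_pos: [0.3376, -0.4076, 0.2757]
orientation: [[0.994, 0.112, -0.0], [0.112, -0.994, 0.001], [-0.0, -0.001, -1.0]]
ft_force: [0.1, -1.2, 0.1]
finger_gap: 0.0851
```

>>> drive_tool(
  rows=[
    {"dx":4.7,"dy":-2,"dz":0,"roll":0,"jaw":8.5},
    {"dx":4.7,"dy":-2,"dz":0,"roll":0,"jaw":8.5},
    {"dx":4.7,"dy":-2,"dz":0,"roll":0,"jaw":8.5},
    {"dx":4.7,"dy":-2,"dz":0,"roll":0,"jaw":8.5},
    {"dx":4.7,"dy":-2,"dz":0,"roll":0,"jaw":8.5},
  ],
)

```text
time: 1.35
ee_pos: [0.56, -0.2814, 0.2755]
orientation: [[0.994, 0.113, -0.001], [0.113, -0.994, 0.0], [-0.001, -0.001, -1.0]]
ft_force: [0.1, -0.7, -0.0]
finger_gap: 0.0853
```

```bash
python3 -c "
from h import *
go(.646,-.231,.201,6.5)"
```

```text
t 1.35 tcp [ 0.56   -0.2814  0.2755] yaw 6.5 tilt [-1.e-03 -5.e-04 -1.e+00] F [ 0.1 -0.7 -0. ] gap 0.0853
roll -0.0 then dx 9.11 dy -4.03 dz 7.45
```

>>> drive_tool(
  rows=[
    {"dx":4.6,"dy":-2,"dz":0,"roll":0,"jaw":8.5},
    {"dx":4.5,"dy":-2,"dz":0,"roll":0,"jaw":8.5},
    {"dx":0,"dy":0,"dz":0,"roll":0,"jaw":8.5},
  ],
)

```text
time: 1.72
ee_pos: [0.6469, -0.2297, 0.2725]
orientation: [[0.993, 0.118, -0.004], [0.118, -0.993, 0.003], [-0.003, -0.003, -1.0]]
ft_force: [-1.2, -0.5, 0.5]
finger_gap: 0.0849
```

```bash
python3 - <<'E'
from h import *
go(.646,-.231,.201,6.5)
s=snap("side","s1");t=snap("top","t1")
a=cv2.resize(s[100:260,310:400][:,:,::-1],(338,600),interpolation=cv2.INTER_CUBIC)
b=cv2.resize(t[120:240,230:320][:,:,::-1],(450,600),interpolation=cv2.INTER_CUBIC)
cv2.imwrite("pics/c4.png",np.hstack([a,b]))
E
```

```text
t 1.73 tcp [ 0.6469 -0.2297  0.2725] yaw 6.76 tilt [-0.0034 -0.0031 -1.    ] F [-1.2 -0.5  0.5] gap 0.0849
roll 0.26 then dx -0.11 dy 0.11 dz 7.15
```

View pics/c4.png

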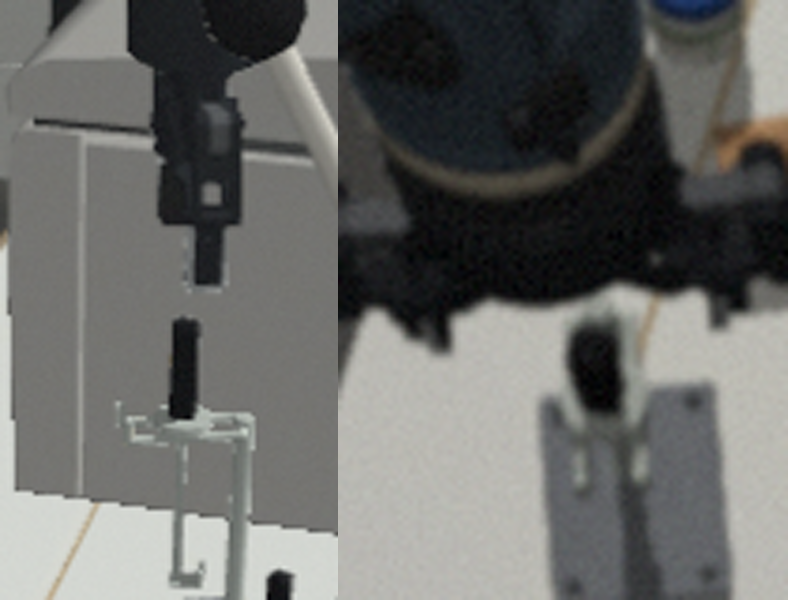

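```bash
python3 - <<'E'
from h import *
s=r.read_state();p=s["ee_pos"];R=s["orientation"]
F=lambda n,q:((proj(n,q)[0]-([310,100] if n=="side" else [230,120]))*([3.755,3.75] if n=="side" else [5,5])).round(0)
for z in(.221,.161): print("axis z",z,F("side",[p[0],p[1],z]),F("top",[p[0],p[1],z]))
for k in(.043,.055,-.043): print("finger",k,F("side",p+R@[0,k,.012]),F("top",p+R@[0,k,.012]))
for dx in(-.01,.01):print(F("side",[p[0]+dx,p[1],.221]))
im=cv2.cvtColor(cv2.imread("pics/s1.png"),cv2.COLOR_BGR2GRAY)[184:212,345:375];print(im[8,5:25],im[22,5:25])
E
```

```text
axis z 0.221 [181. 319.] [255. 349.]
axis z 0.161 [177. 413.] [269. 396.]
finger 0.043 [197. 282.] [373. 301.]
finger 0.055 [201. 291.] [409. 298.]
finger -0.043 [171. 220.] [114. 323.]
[163. 319.]
[199. 319.]
[115 116 115 117 116 100  19  20  23  19  21  24  69 120 116 115 115 115
 115 116] [116 116 117 117 102  15  21  20  22  18  22  26  65 118 116 116 119 117
 117 115]
```

The fingers straddle the grip bar and line up to within about 1 mm. Descending and gripping.

>>> drive_tool(
  rows=[
    {"dx":-0.1,"dy":0.1,"dz":2.4,"roll":0.2,"jaw":8.5},
    {"dx":0,"dy":0,"dz":2.4,"roll":0,"jaw":8.5},
    {"dx":0,"dy":0,"dz":2.3,"roll":0,"jaw":8.5},
    {"dx":0,"dy":0,"dz":0,"roll":0,"jaw":5},
    {"dx":0,"dy":0,"dz":0,"roll":0,"jaw":0},
  ],
)

```text
time: 2.45
ee_pos: [0.6434, -0.2344, 0.2069]
orientation: [[0.994, 0.108, 0.001], [0.108, -0.994, -0.001], [0.001, 0.001, -1.0]]
ft_force: [0.9, 0.3, -0.4]
finger_gap: 0.0512
```

>>> drive_tool(
  rows=[
    {"dx":0,"dy":0,"dz":0,"roll":0,"jaw":0},
    {"dx":0,"dy":0,"dz":0,"roll":0,"jaw":0},
    {"dx":0,"dy":0,"dz":0,"roll":0,"jaw":0},
    {"dx":0,"dy":0,"dz":0,"roll":0,"jaw":0},
    {"dx":0,"dy":0,"dz":0,"roll":0,"jaw":0},
  ],
)

```text
time: 3.08
ee_pos: [0.6443, -0.2337, 0.207]
orientation: [[0.994, 0.11, 0.002], [0.11, -0.994, -0.001], [0.002, 0.001, -1.0]]
ft_force: [-1.0, -0.1, 6.2]
finger_gap: 0.0156
```

Gripped, gap 15.6 mm. Next I raise the collar over the lips and back out of the slot.

>>> drive_tool(
  rows=[
    {"dx":0,"dy":0,"dz":-1,"roll":0,"jaw":0},
    {"dx":0,"dy":0,"dz":-1,"roll":0,"jaw":0},
    {"dx":0,"dy":0,"dz":-0.6,"roll":0,"jaw":0},
    {"dx":-1.5,"dy":0,"dz":0,"roll":0,"jaw":0},
    {"dx":-1.5,"dy":0,"dz":0,"roll":0,"jaw":0},
  ],
)

```text
time: 3.7
ee_pos: [0.6139, -0.237, 0.2313]
orientation: [[0.994, 0.11, -0.0], [0.11, -0.994, -0.0], [-0.0, 0.0, -1.0]]
ft_force: [-0.5, 0.1, -1.3]
finger_gap: 0.0152
```

>>> drive_tool(
  rows=[
    {"dx":-2,"dy":0,"dz":0,"roll":0,"jaw":0},
    {"dx":-2,"dy":0,"dz":0,"roll":0,"jaw":0},
    {"dx":-2.5,"dy":0,"dz":-2,"roll":0,"jaw":0},
    {"dx":-1,"dy":0,"dz":-3,"roll":0,"jaw":0},
    {"dx":0,"dy":0,"dz":-3,"roll":0,"jaw":0},
  ],
)

```text
time: 4.32
ee_pos: [0.5385, -0.2452, 0.3125]
orientation: [[0.994, 0.109, -0.0], [0.109, -0.994, 0.0], [-0.0, -0.0, -1.0]]
ft_force: [-0.3, 0.2, -1.5]
finger_gap: 0.0153
```

```bash
python3 - <<'E'
from h import *
w=np.radians(-13.7);ex=np.array([np.cos(w),np.sin(w)]);c=np.array([.457,-.1835])-.024*ex;print(c)
go(c[0],c[1],.315,-13.7)
E
```

```text
[ 0.43368282 -0.17781588]
t 4.33 tcp [ 0.5385 -0.2452  0.3125] yaw 6.24 tilt [-4.e-04 -1.e-04 -1.e+00] F [-0.3  0.2 -1.5] gap 0.0153
roll 19.94 then dx -11.78 dy -4.07 dz -0.25
```

>>> drive_tool(
  rows=[
    {"dx":0,"dy":0,"dz":-0.3,"roll":10,"jaw":0},
    {"dx":0,"dy":0,"dz":0,"roll":9.9,"jaw":0},
    {"dx":-4,"dy":-1.4,"dz":0,"roll":0,"jaw":0},
    {"dx":-4,"dy":-1.4,"dz":0,"roll":0,"jaw":0},
    {"dx":-3.8,"dy":-1.3,"dz":0,"roll":0,"jaw":0},
  ],
)

```text
time: 4.95
ee_pos: [0.4334, -0.1768, 0.3145]
orientation: [[0.972, -0.235, 0.0], [-0.235, -0.972, -0.0], [0.0, 0.0, -1.0]]
ft_force: [1.5, 0.2, -1.1]
finger_gap: 0.0152
```

>>> drive_tool(
  rows=[
    {"dx":0,"dy":0,"dz":0,"roll":0,"jaw":0},
    {"dx":0,"dy":0,"dz":0,"roll":0,"jaw":0},
  ],
)

```text
time: 5.2
ee_pos: [0.435, -0.1779, 0.3148]
orientation: [[0.972, -0.235, 0.002], [-0.235, -0.972, -0.001], [0.002, 0.001, -1.0]]
ft_force: [0.3, -0.3, -1.8]
finger_gap: 0.0155
```

```bash
python3 - <<'E'
from h import *
go(.4337,-.1778,.315,-13.7)
s=snap("side","s2");t=snap("top","t2")
a=cv2.resize(s[130:280,235:325][:,:,::-1],(360,600),interpolation=cv2.INTER_CUBIC)
b=cv2.resize(t[240:340,210:285][:,:,::-1],(440,587),interpolation=cv2.INTER_CUBIC)
cv2.imwrite("pics/c5.png",np.hstack([a,np.vstack([b,np.zeros((13,440,3),np.uint8)])]))
E
```

```text
t 5.2 tcp [ 0.435  -0.1779  0.3148] yaw -13.61 tilt [ 1.8e-03  6.0e-04 -1.0e+00] F [ 0.3 -0.3 -1.8] gap 0.0155
roll 0.09 then dx -0.13 dy 0.03 dz -0.02
```

View pics/c5.png

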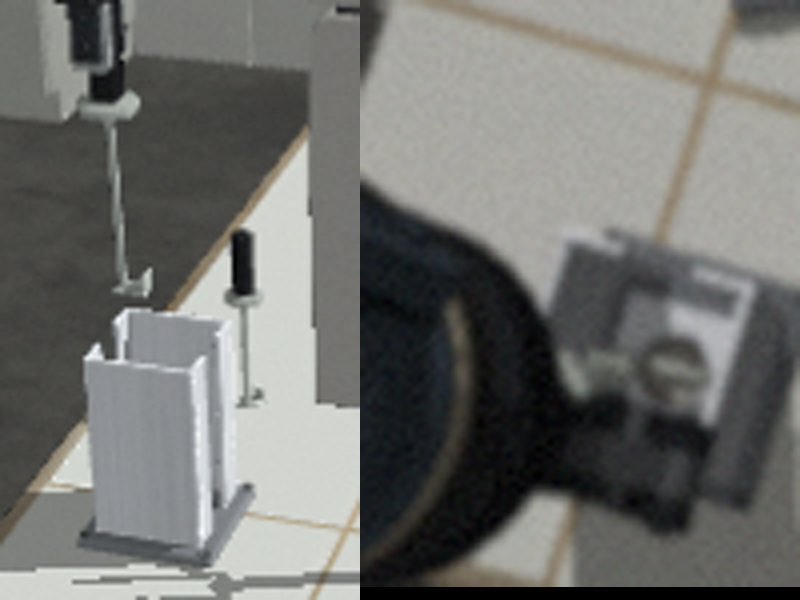

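```bash
python3 - <<'E'
from h import *
s=r.read_state();p=s["ee_pos"];R=s["orientation"]
fs=lambda q:((proj("side",q)[0]-[235,130]+.5)*4-.5).round(0)
ft=lambda q:((proj("top",q)[0]-[210,240]+.5)*5.87-.5+[360,0]).round(0)
L=lambda x,y,z:p+R@[x,-y,.052-z]
for n,q in dict(collar_bot=L(0,0,0),rodbot=L(0,0,-.105),lip_ymin=L(.0145,-.007,-.096),lip_ymax=L(.0145,.007,-.096),heel=L(-.004,-.007,-.108)).items(): print(n,fs(q),ft(q))
w=np.radians(-13.7);ex=np.array([np.cos(w),np.sin(w)]);ey=np.array([-ex[1],ex[0]]);c=np.array([.457,-.1835])
for i,j in[(-1,1),(-1,-1),(1,-1),(1,1)]:
    q=c+.033*(i*ex+j*ey);print("rim",fs([*q,.125]),ft([*q,.125]))
for y in(-.015,0,.015): print("bail",ft([*(c+y*ey),.058]))
E
```

```text
collar_bot [103. 108.] [528. 412.]
rodbot [114. 282.] [592. 420.]
lip_ymin [134. 276.] [623. 379.]
lip_ymax [142. 265.] [579. 366.]
heel [104. 291.] [612. 439.]
rim [120. 305.] [500. 427.]
rim [ 80. 358.] [698. 483.]
rim [192. 372.] [757. 282.]
rim [227. 317.] [561. 228.]
bail [699. 375.]
bail [658. 363.]
bail [616. 352.]
```

The hook hangs straight above the well's -x side, and the foot is at side crop (118–152, 270–295). Camera offsets agree for the hook and the well, so they line up to about 2 mm. I'll back up 4 mm for clearance and lower it beside the bail.

>>> drive_tool(
  rows=[
    {"dx":-0.5,"dy":0,"dz":0,"roll":0.1,"jaw":0},
    {"dx":0,"dy":0,"dz":2,"roll":0,"jaw":0},
    {"dx":0,"dy":0,"dz":2,"roll":0,"jaw":0},
    {"dx":0,"dy":0,"dz":2,"roll":0,"jaw":0},
    {"dx":0,"dy":0,"dz":0,"roll":0,"jaw":0},
  ],
)

```text
time: 5.92
ee_pos: [0.4288, -0.176, 0.2524]
orientation: [[0.971, -0.237, -0.004], [-0.237, -0.971, 0.002], [-0.004, -0.001, -1.0]]
ft_force: [-0.2, -0.2, -0.7]
finger_gap: 0.0151
```

>>> drive_tool(
  rows=[
    {"dx":0,"dy":0,"dz":1.5,"roll":0,"jaw":0},
    {"dx":0,"dy":0,"dz":1.5,"roll":0,"jaw":0},
    {"dx":0,"dy":0,"dz":1.5,"roll":0,"jaw":0},
    {"dx":0,"dy":0,"dz":1.3,"roll":0,"jaw":0},
    {"dx":0,"dy":0,"dz":0,"roll":0,"jaw":0},
  ],
)

```text
time: 6.55
ee_pos: [0.4287, -0.1758, 0.1946]
orientation: [[0.972, -0.237, -0.003], [-0.237, -0.972, 0.002], [-0.003, -0.001, -1.0]]
ft_force: [1.0, -0.2, -1.6]
finger_gap: 0.0152
```

```bash
python3 - <<'E'
from h import *
w=np.radians(-13.7);c=np.array([.457,-.1835])-.008*np.array([np.cos(w),np.sin(w)])
go(*c,.197,-13.7)
s=snap("side","s3");t=snap("top","t3")
a=cv2.resize(s[150:270,235:315][:,:,::-1],(400,600),interpolation=cv2.INTER_CUBIC)
b=cv2.resize(t[250:340,215:285][:,:,::-1],(400,514),interpolation=cv2.INTER_CUBIC)
b=np.clip(b*1.3,0,255).astype(np.uint8)
cv2.imwrite("pics/c6.png",np.hstack([a,np.vstack([b,np.zeros((86,400,3),np.uint8)])]))
E
```

```text
t 6.55 tcp [ 0.4287 -0.1758  0.1946] yaw -13.71 tilt [-3.1e-03 -9.0e-04 -1.0e+00] F [ 1.  -0.2 -1.6] gap 0.0152
roll -0.01 then dx 2.13 dy 0.08 dz -0.24
```

View pics/c6.png

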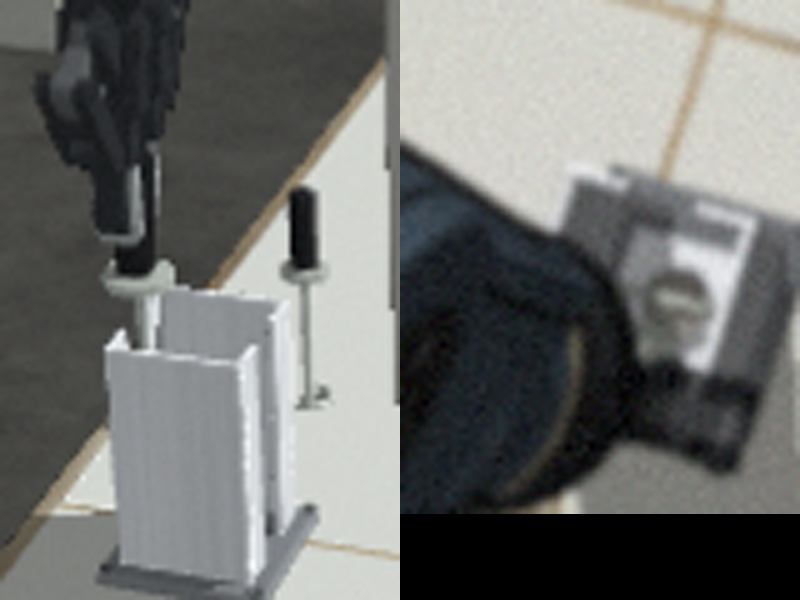

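No contact. Advancing under the bail, then raising slowly.

>>> drive_tool(
  rows=[
    {"dx":0.7,"dy":0.1,"dz":-0.2,"roll":0,"jaw":0},
    {"dx":0.7,"dy":0,"dz":0,"roll":0,"jaw":0},
    {"dx":0.7,"dy":0,"dz":0,"roll":0,"jaw":0},
    {"dx":0,"dy":0,"dz":0,"roll":0,"jaw":0},
    {"dx":0,"dy":0,"dz":0,"roll":0,"jaw":0},
  ],
)

```text
time: 7.28
ee_pos: [0.4496, -0.1822, 0.1981]
orientation: [[0.972, -0.237, -0.001], [-0.237, -0.972, 0.0], [-0.001, -0.0, -1.0]]
ft_force: [-0.4, 0.5, -1.0]
finger_gap: 0.0156
```

```bash
python3 - <<'E'
from h import *
w=np.radians(-13.7);c=np.array([.457,-.1835])-.008*np.array([np.cos(w),np.sin(w)])
go(*c,.197,-13.7)
E
```

```text
t 7.28 tcp [ 0.4496 -0.1822  0.1981] yaw -13.7 tilt [-9.e-04 -1.e-04 -1.e+00] F [-0.4  0.5 -1. ] gap 0.0156
roll -0.0 then dx -0.05 dy -0.05 dz 0.11
```

>>> drive_tool(
  rows=[
    {"dx":0,"dy":0,"dz":-0.5,"roll":0,"jaw":0},
    {"dx":0,"dy":0,"dz":-0.5,"roll":0,"jaw":0},
    {"dx":0,"dy":0,"dz":-0.5,"roll":0,"jaw":0},
    {"dx":0,"dy":0,"dz":-0.5,"roll":0,"jaw":0},
    {"dx":0,"dy":0,"dz":0,"roll":0,"jaw":0},
  ],
)

```text
time: 7.9
ee_pos: [0.4501, -0.1824, 0.219]
orientation: [[0.972, -0.237, 0.001], [-0.237, -0.972, -0.001], [0.001, 0.0, -1.0]]
ft_force: [-0.8, -1.0, -2.7]
finger_gap: 0.0154
```

```bash
python3 - <<'E'
from h import *
F=[]
for k in range(4):
    t=snap("top","t4");F.append(r.read_state()["ft_force"])
s=snap("side","s4");print(np.mean(F,0).round(2))
a=cv2.resize(s[150:270,235:315][:,:,::-1],(400,600),interpolation=cv2.INTER_CUBIC)
b=cv2.resize(t[250:340,215:285][:,:,::-1],(400,514),interpolation=cv2.INTER_CUBIC)
b=np.clip(b*1.3,0,255).astype(np.uint8)
cv2.imwrite("pics/c7.png",np.hstack([a,np.vstack([b,np.zeros((86,400,3),np.uint8)])]))
go(.449,-.1816,.197)
E
```

```text
[-0.1   0.1  -2.19]
t 8.15 tcp [ 0.4496 -0.1821  0.2179] yaw -13.71 tilt [-7.e-04 -2.e-04 -1.e+00] F [-0.7 -0.6 -1.8] gap 0.0155
roll 0.0 then dx -0.07 dy -0.04 dz 2.09
```

View pics/c7.png

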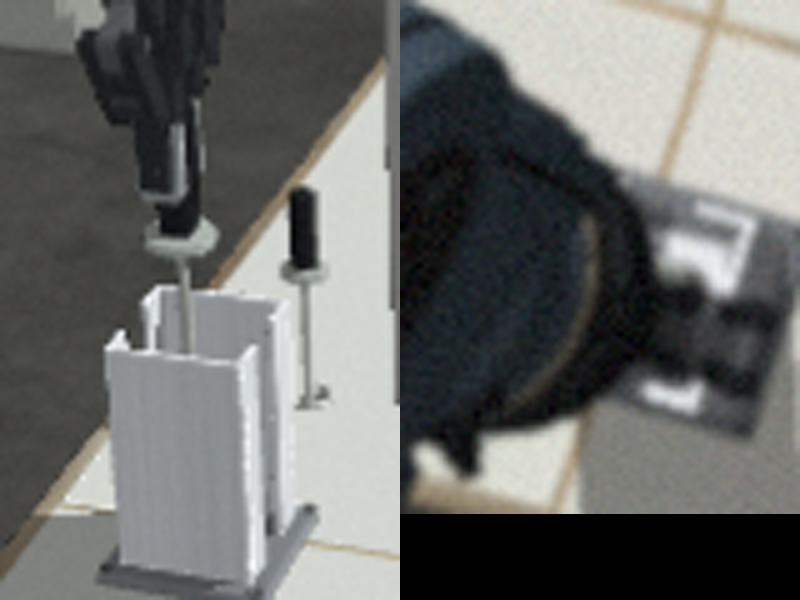

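Fz averages -2.2 N against about -1.1 N with the empty hook, so the carrier appears to be on the hook. Lifting slowly out of the well.

>>> drive_tool(
  rows=[
    {"dx":0,"dy":0,"dz":-0.4,"roll":0,"jaw":0},
    {"dx":0,"dy":0,"dz":-0.8,"roll":0,"jaw":0},
    {"dx":0,"dy":0,"dz":-1.2,"roll":0,"jaw":0},
    {"dx":0,"dy":0,"dz":-1.2,"roll":0,"jaw":0},
    {"dx":0,"dy":0,"dz":-1.2,"roll":0,"jaw":0},
  ],
)

```text
time: 8.78
ee_pos: [0.45, -0.1824, 0.2677]
orientation: [[0.972, -0.237, 0.001], [-0.237, -0.972, -0.001], [0.001, 0.0, -1.0]]
ft_force: [-0.3, 0.1, -2.2]
finger_gap: 0.0154
```

>>> drive_tool(
  rows=[
    {"dx":0,"dy":0,"dz":-1.2,"roll":0,"jaw":0},
    {"dx":0,"dy":0,"dz":-1.2,"roll":0,"jaw":0},
    {"dx":0,"dy":0,"dz":-1.2,"roll":0,"jaw":0},
    {"dx":0,"dy":0,"dz":-1.2,"roll":0,"jaw":0},
    {"dx":0,"dy":0,"dz":-1.2,"roll":0,"jaw":0},
  ],
)

```text
time: 9.4
ee_pos: [0.4498, -0.1823, 0.3271]
orientation: [[0.972, -0.237, 0.0], [-0.237, -0.972, -0.0], [0.0, 0.0, -1.0]]
ft_force: [-0.3, -0.7, -1.7]
finger_gap: 0.0155
```

>>> drive_tool(
  rows=[
    {"dx":0,"dy":0,"dz":-1.2,"roll":0,"jaw":0},
    {"dx":0,"dy":0,"dz":-1.0,"roll":0,"jaw":0},
    {"dx":0,"dy":0,"dz":-0.6,"roll":0,"jaw":0},
    {"dx":0,"dy":0,"dz":-0.3,"roll":0,"jaw":0},
    {"dx":0,"dy":0,"dz":0,"roll":0,"jaw":0},
  ],
)

```text
time: 10.02
ee_pos: [0.4498, -0.1823, 0.3573]
orientation: [[0.972, -0.237, -0.0], [-0.237, -0.972, 0.0], [-0.0, -0.0, -1.0]]
ft_force: [0.5, -0.5, -1.3]
finger_gap: 0.0154
```

```bash
python3 - <<'E'
from h import *
F=[]
for k in range(3):
    t=snap("top","t5");F.append(r.read_state()["ft_force"])
s=snap("side","s5");print(np.mean(F,0).round(2))
a=cv2.resize(s[90:240,235:335][:,:,::-1],(400,600),interpolation=cv2.INTER_CUBIC)
b=cv2.resize(t[240:340,200:290][:,:,::-1],(400,444),interpolation=cv2.INTER_CUBIC)
b=np.clip(b*1.3,0,255).astype(np.uint8)
cv2.imwrite("pics/c8.png",np.hstack([a,np.vstack([b,np.zeros((156,400,3),np.uint8)])]))
go(.504,-.409,.35,9)
E
```

```text
[-0.28  0.09 -2.4 ]
t 10.22 tcp [ 0.4496 -0.1822  0.3569] yaw -13.71 tilt [-8.e-04 -2.e-04 -1.e+00] F [-0.4  0.6 -2.5] gap 0.0153
roll -22.71 then dx 1.82 dy 23.25 dz 0.69
```

View pics/c8.png

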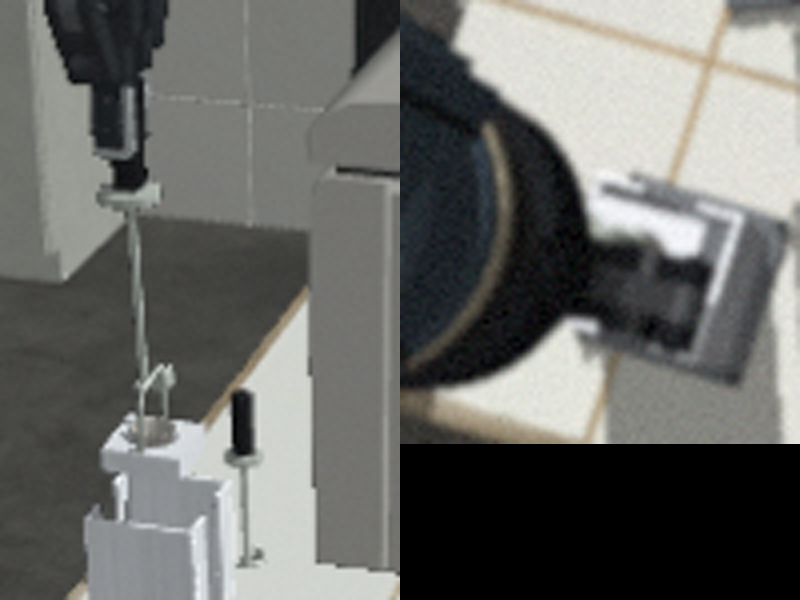

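The carrier is out on the hook by its bail, level, with the crucible in it (side crop (155,440)). I'll raise it a little and carry it gently to the pad without turning.

>>> drive_tool(
  rows=[
    {"dx":0,"dy":0,"dz":-0.5,"roll":0,"jaw":0},
    {"dx":0.1,"dy":0.3,"dz":-0.6,"roll":0,"jaw":0},
    {"dx":0.4,"dy":0.8,"dz":-0.4,"roll":0,"jaw":0},
    {"dx":0.6,"dy":1.3,"dz":0,"roll":0,"jaw":0},
    {"dx":0.8,"dy":1.7,"dz":0,"roll":0,"jaw":0},
  ],
)

```text
time: 10.85
ee_pos: [0.4588, -0.2279, 0.3723]
orientation: [[0.972, -0.237, 0.0], [-0.237, -0.972, -0.0], [0.0, 0.0, -1.0]]
ft_force: [-0.5, 0.0, -2.2]
finger_gap: 0.015
```

>>> drive_tool(
  rows=[
    {"dx":0.9,"dy":2,"dz":0,"roll":0,"jaw":0},
    {"dx":1,"dy":2.1,"dz":0,"roll":0,"jaw":0},
    {"dx":1,"dy":2.1,"dz":0,"roll":0,"jaw":0},
    {"dx":1,"dy":2.1,"dz":0,"roll":0,"jaw":0},
    {"dx":1,"dy":2,"dz":0,"roll":0,"jaw":0},
  ],
)

```text
time: 11.48
ee_pos: [0.4816, -0.3405, 0.3713]
orientation: [[0.971, -0.238, -0.001], [-0.238, -0.971, 0.0], [-0.001, -0.0, -1.0]]
ft_force: [-0.2, -0.0, -2.0]
finger_gap: 0.0153
```

>>> drive_tool(
  rows=[
    {"dx":0.9,"dy":1.8,"dz":0,"roll":0,"jaw":0},
    {"dx":0.8,"dy":1.6,"dz":0,"roll":0,"jaw":0},
    {"dx":0.6,"dy":1.2,"dz":0,"roll":0,"jaw":0},
    {"dx":0.4,"dy":0.8,"dz":0,"roll":0,"jaw":0},
    {"dx":0.2,"dy":0.5,"dz":0,"roll":0,"jaw":0},
  ],
)

```text
time: 12.1
ee_pos: [0.4958, -0.4035, 0.3715]
orientation: [[0.971, -0.238, -0.001], [-0.238, -0.971, 0.001], [-0.001, -0.001, -1.0]]
ft_force: [-0.2, 0.2, -2.5]
finger_gap: 0.0152
```

>>> drive_tool(
  rows=[
    {"dx":0.1,"dy":0.3,"dz":0.2,"roll":0,"jaw":0},
    {"dx":0,"dy":0.1,"dz":0.6,"roll":0,"jaw":0},
    {"dx":0,"dy":0,"dz":0.6,"roll":0,"jaw":0},
    {"dx":0,"dy":0,"dz":0.3,"roll":0,"jaw":0},
    {"dx":0,"dy":0,"dz":0,"roll":0,"jaw":0},
  ],
)

```text
time: 12.72
ee_pos: [0.4958, -0.4062, 0.3549]
orientation: [[0.972, -0.237, -0.001], [-0.237, -0.972, 0.001], [-0.001, -0.0, -1.0]]
ft_force: [-0.2, 0.3, -2.1]
finger_gap: 0.0154
```

```bash
python3 - <<'E'
from h import *
F=[]
for k in range(3):
    t=snap("top","t6");F.append(r.read_state()["ft_force"])
s=snap("side","s6");print(np.mean(F,0).round(2))
go(.4962,-.4071,.24)
# pad from side view
h=cv2.cvtColor(cv2.imread("pics/s0.png"),cv2.COLOR_BGR2HSV);m=cv2.inRange(h,(5,110,60),(20,255,255));m[:295]=0;m[345:]=0;m[:,:255]=0;m[:,325:]=0
c=max(cv2.findContours(m,0,1)[0],key=cv2.contourArea);ap=cv2.approxPolyDP(c,4,True).reshape(-1,2);print(ap,[onz("side",q,.008)[:2].round(4) for q in ap])
p=r.read_state()["ee_pos"];print(proj("side",[p[0],p[1],p[2]-.157]))
u,v=proj("side",[p[0],p[1],p[2]-.157])[0].astype(int)
a=cv2.resize(s[v-80:v+70,u-45:u+55][:,:,::-1],(400,600),interpolation=cv2.INTER_CUBIC)
b=cv2.resize(t[240:340,320:410][:,:,::-1],(400,444),interpolation=cv2.INTER_CUBIC)
print("crop",u-45,v-80)
cv2.imwrite("pics/c9.png",np.hstack([a,np.vstack([b,np.zeros((156,400,3),np.uint8)])]))
E
```

```text
[-0.24 -0.3  -1.98]
t 12.93 tcp [ 0.496  -0.4065  0.3557] yaw -13.7 tilt [ 6.e-04  3.e-04 -1.e+00] F [-0.6 -0.2 -2.6] gap 0.0152
roll 0.0 then dx 0.03 dy 0.05 dz 11.57
[[311 304]
 [265 307]
 [268 338]
 [316 334]] [array([ 0.5464, -0.3635]), array([ 0.4508, -0.3743]), array([ 0.4663, -0.4695]), array([ 0.5587, -0.4572])]
[[281.39916035 236.4410358 ]]
crop 236 156
```

>>> drive_tool(
  rows=[
    {"dx":0,"dy":0,"dz":0.6,"roll":0,"jaw":0},
    {"dx":0,"dy":0,"dz":1.2,"roll":0,"jaw":0},
    {"dx":0,"dy":0,"dz":1.8,"roll":0,"jaw":0},
    {"dx":0,"dy":0,"dz":2,"roll":0,"jaw":0},
    {"dx":0,"dy":0,"dz":2,"roll":0,"jaw":0},
  ],
)

```text
time: 13.55
ee_pos: [0.4958, -0.4065, 0.2783]
orientation: [[0.972, -0.237, -0.0], [-0.237, -0.972, 0.0], [-0.0, -0.0, -1.0]]
ft_force: [-0.2, -0.5, -2.1]
finger_gap: 0.0151
```

>>> drive_tool(
  rows=[
    {"dx":0,"dy":0,"dz":1.6,"roll":0,"jaw":0},
    {"dx":0,"dy":0,"dz":1.2,"roll":0,"jaw":0},
    {"dx":0,"dy":0,"dz":0.8,"roll":0,"jaw":0},
    {"dx":0,"dy":0,"dz":0.5,"roll":0,"jaw":0},
    {"dx":0,"dy":0,"dz":0.3,"roll":0,"jaw":0},
  ],
)

```text
time: 14.18
ee_pos: [0.4961, -0.4067, 0.2355]
orientation: [[0.972, -0.237, 0.0], [-0.237, -0.972, -0.0], [0.001, 0.0, -1.0]]
ft_force: [-1.2, 0.7, -2.5]
finger_gap: 0.0152
```

>>> drive_tool(
  rows=[
    {"dx":0,"dy":0,"dz":0.2,"roll":0,"jaw":0},
    {"dx":0,"dy":0,"dz":0.2,"roll":0,"jaw":0},
    {"dx":0,"dy":0,"dz":0.2,"roll":0,"jaw":0},
    {"dx":0,"dy":0,"dz":0.2,"roll":0,"jaw":0},
    {"dx":0,"dy":0,"dz":0.2,"roll":0,"jaw":0},
  ],
)

```text
time: 14.8
ee_pos: [0.4959, -0.4066, 0.2252]
orientation: [[0.972, -0.237, 0.0], [-0.237, -0.972, -0.0], [0.0, 0.0, -1.0]]
ft_force: [-0.1, -1.1, -1.7]
finger_gap: 0.0153
```

>>> drive_tool(
  rows=[
    {"dx":0,"dy":0,"dz":0.2,"roll":0,"jaw":0},
    {"dx":0,"dy":0,"dz":0.2,"roll":0,"jaw":0},
    {"dx":0,"dy":0,"dz":0.2,"roll":0,"jaw":0},
    {"dx":0,"dy":0,"dz":0.2,"roll":0,"jaw":0},
    {"dx":0,"dy":0,"dz":0.2,"roll":0,"jaw":0},
  ],
)

```text
time: 15.42
ee_pos: [0.4959, -0.4066, 0.2152]
orientation: [[0.972, -0.237, -0.0], [-0.237, -0.972, 0.0], [-0.0, -0.0, -1.0]]
ft_force: [-0.5, 0.3, -2.8]
finger_gap: 0.0154
```

```bash
python3 - <<'E'
from h import *
F=[]
for k in range(5):
    t=snap("top","t7");F.append(r.read_state()["ft_force"])
print(np.mean(F,0).round(2))
go(.4962,-.4071,.20)
E
```

```text
[-0.47 -0.21 -2.21]
t 15.68 tcp [ 0.4959 -0.4066  0.2154] yaw -13.71 tilt [ 0.  0. -1.] F [-0.2 -0.2 -2.5] gap 0.0151
roll 0.0 then dx 0.04 dy 0.04 dz 1.54
```

Still hanging; continuing slowly.

>>> drive_tool(
  rows=[
    {"dx":0,"dy":0,"dz":0.15,"roll":0,"jaw":0},
    {"dx":0,"dy":0,"dz":0.15,"roll":0,"jaw":0},
    {"dx":0,"dy":0,"dz":0.15,"roll":0,"jaw":0},
    {"dx":0,"dy":0,"dz":0.15,"roll":0,"jaw":0},
    {"dx":0,"dy":0,"dz":0,"roll":0,"jaw":0},
  ],
)

```text
time: 16.3
ee_pos: [0.4959, -0.4066, 0.2092]
orientation: [[0.972, -0.237, 0.0], [-0.237, -0.972, 0.0], [-0.0, -0.0, -1.0]]
ft_force: [-0.3, 0.4, -1.7]
finger_gap: 0.0153
```

```bash
python3 - <<'E'
from h import *
F=[]
for k in range(5):
    t=snap("top","t8");F.append(r.read_state()["ft_force"])
s=snap("side","s8")
print(np.mean(F,0).round(2))
go(.4962,-.4071,.20)
p=r.read_state()["ee_pos"]
u,v=proj("side",[p[0],p[1],p[2]-.157])[0].astype(int)
a=cv2.resize(s[v-80:v+70,u-50:u+50][:,:,::-1],(400,600),interpolation=cv2.INTER_CUBIC)
b=cv2.resize(t[240:340,320:410][:,:,::-1],(400,444),interpolation=cv2.INTER_CUBIC)
cv2.imwrite("pics/c9.png",np.hstack([a,np.vstack([b,np.zeros((156,400,3),np.uint8)])]));print(u-50,v-80)
E
```

```text
[-0.02  0.09 -1.24]
t 16.6 tcp [ 0.4959 -0.4066  0.2094] yaw -13.71 tilt [ 0.  0. -1.] F [-0.1  0.  -1.4] gap 0.0154
roll 0.0 then dx 0.04 dy 0.04 dz 0.94
234 219
```

Fz is back to the empty-hook value, so the carrier is set down. Next I lower the hook clear of the wire and back off.

>>> drive_tool(
  rows=[
    {"dx":0,"dy":0,"dz":0.4,"roll":0,"jaw":0},
    {"dx":0,"dy":0,"dz":0.5,"roll":0,"jaw":0},
    {"dx":0,"dy":0,"dz":0.5,"roll":0,"jaw":0},
    {"dx":0,"dy":0,"dz":0,"roll":0,"jaw":0},
    {"dx":-0.3,"dy":0,"dz":0,"roll":0,"jaw":0},
  ],
)

```text
time: 17.23
ee_pos: [0.493, -0.4058, 0.1952]
orientation: [[0.972, -0.237, -0.0], [-0.237, -0.972, 0.0], [-0.0, -0.0, -1.0]]
ft_force: [-0.4, -0.0, -1.6]
finger_gap: 0.0152
```

>>> drive_tool(
  rows=[
    {"dx":-0.5,"dy":0,"dz":0,"roll":0,"jaw":0},
    {"dx":-0.7,"dy":0,"dz":0,"roll":0,"jaw":0},
    {"dx":-0.7,"dy":0,"dz":0,"roll":0,"jaw":0},
    {"dx":-0.9,"dy":0,"dz":0,"roll":0,"jaw":0},
    {"dx":-0.9,"dy":0,"dz":0,"roll":0,"jaw":0},
  ],
)

```text
time: 17.85
ee_pos: [0.4564, -0.3969, 0.1954]
orientation: [[0.971, -0.237, -0.0], [-0.237, -0.971, -0.0], [-0.0, 0.0, -1.0]]
ft_force: [0.6, -0.2, -1.5]
finger_gap: 0.0151
```

```bash
python3 - <<'E'
from h import *
s=snap("side","s9");t=snap("top","t9")
go(.4962,-.4071,.20)
a=cv2.resize(s[200:350,230:330][:,:,::-1],(400,600),interpolation=cv2.INTER_CUBIC)
b=cv2.resize(t[230:330,320:410][:,:,::-1],(400,444),interpolation=cv2.INTER_CUBIC)
cv2.imwrite("pics/c10.png",np.hstack([a,np.vstack([b,np.zeros((156,400,3),np.uint8)])]))
E
```

```text
t 17.95 tcp [ 0.4561 -0.3969  0.1955] yaw -13.75 tilt [-4.e-04 -0.e+00 -1.e+00] F [ 0.6  0.4 -2. ] gap 0.0149
roll 0.0 then dx 4.14 dy 0.04 dz -0.45
```

View pics/c10.png

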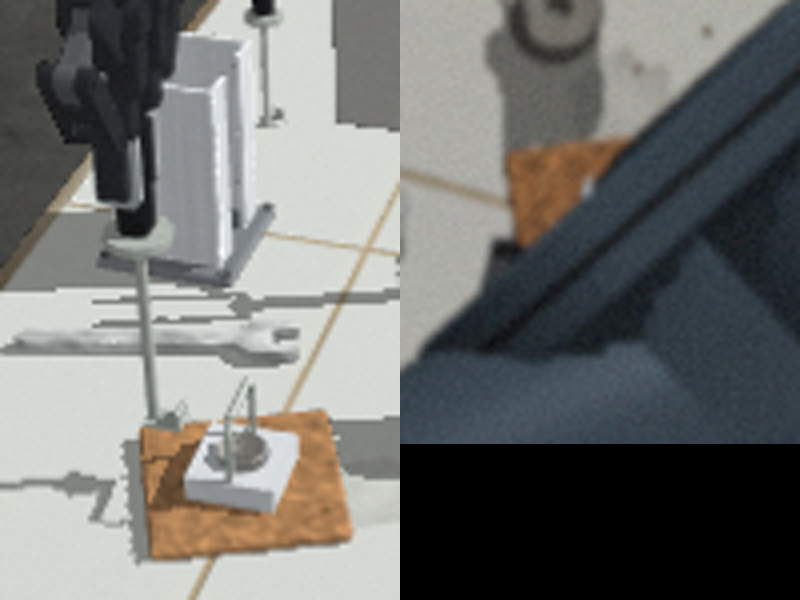

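The carrier stands upright and centred on the pad with the crucible inside, and the hook is clear of the bail. Now I raise it and return to the hanger.

>>> drive_tool(
  rows=[
    {"dx":-0.5,"dy":0,"dz":-1,"roll":0,"jaw":0},
    {"dx":0,"dy":0,"dz":-2.5,"roll":0,"jaw":0},
    {"dx":0,"dy":0,"dz":-3,"roll":0,"jaw":0},
    {"dx":0,"dy":0,"dz":-3,"roll":0,"jaw":0},
    {"dx":0,"dy":0,"dz":-2,"roll":-10,"jaw":0},
  ],
)

```text
time: 18.58
ee_pos: [0.4525, -0.3962, 0.3132]
orientation: [[0.998, -0.06, 0.002], [-0.06, -0.998, -0.003], [0.003, 0.002, -1.0]]
ft_force: [0.8, -0.1, -1.6]
finger_gap: 0.0153
```

>>> drive_tool(
  rows=[
    {"dx":0,"dy":0,"dz":0,"roll":-10,"jaw":0},
    {"dx":0,"dy":0,"dz":0,"roll":0,"jaw":0},
  ],
)

```text
time: 18.82
ee_pos: [0.4524, -0.3961, 0.3115]
orientation: [[0.994, 0.108, 0.001], [0.108, -0.994, -0.001], [0.001, 0.001, -1.0]]
ft_force: [0.1, 0.4, -1.4]
finger_gap: 0.0152
```

```bash
python3 - <<'E'
from h import *
go(.5385,-.2452,.31,6.3)
E
```

```text
t 18.82 tcp [ 0.4524 -0.3961  0.3115] yaw 6.18 tilt [ 0.0011  0.0015 -1.    ] F [ 0.1  0.4 -1.4] gap 0.0152
roll -0.12 then dx 10.21 dy -14.06 dz 0.15
```

>>> drive_tool(
  rows=[
    {"dx":2,"dy":-2.8,"dz":0,"roll":-0.1,"jaw":0},
    {"dx":2.1,"dy":-2.8,"dz":0,"roll":0,"jaw":0},
    {"dx":2,"dy":-2.8,"dz":0,"roll":0,"jaw":0},
    {"dx":2.1,"dy":-2.8,"dz":0,"roll":0,"jaw":0},
    {"dx":2,"dy":-2.8,"dz":0,"roll":0,"jaw":0},
  ],
)

```text
time: 19.45
ee_pos: [0.5384, -0.2443, 0.31]
orientation: [[0.994, 0.108, -0.001], [0.108, -0.994, 0.0], [-0.0, -0.0, -1.0]]
ft_force: [-0.2, 0.3, -1.8]
finger_gap: 0.0153
```

>>> drive_tool(
  rows=[
    {"dx":0,"dy":0,"dz":2.6,"roll":0,"jaw":0},
    {"dx":0,"dy":0,"dz":2.6,"roll":0,"jaw":0},
    {"dx":0,"dy":0,"dz":2.6,"roll":0,"jaw":0},
    {"dx":0,"dy":0,"dz":0,"roll":0,"jaw":0},
    {"dx":0,"dy":0,"dz":0,"roll":0,"jaw":0},
  ],
)

```text
time: 20.08
ee_pos: [0.5382, -0.2456, 0.2332]
orientation: [[0.994, 0.11, 0.001], [0.11, -0.994, -0.0], [0.001, 0.001, -1.0]]
ft_force: [0.2, 0.1, -1.2]
finger_gap: 0.0153
```

```bash
python3 - <<'E'
from h import *
go(.6443,-.2337,.233,6.3)
E
```

```text
t 20.07 tcp [ 0.5382 -0.2456  0.2332] yaw 6.32 tilt [ 7.e-04  5.e-04 -1.e+00] F [ 0.2  0.1 -1.2] gap 0.0153
roll 0.02 then dx 10.68 dy -0.02 dz 0.02
```

>>> drive_tool(
  rows=[
    {"dx":2,"dy":0,"dz":0,"roll":0,"jaw":0},
    {"dx":2,"dy":0,"dz":0,"roll":0,"jaw":0},
    {"dx":2,"dy":0,"dz":0,"roll":0,"jaw":0},
    {"dx":2,"dy":0,"dz":0,"roll":0,"jaw":0},
    {"dx":1.7,"dy":0,"dz":0,"roll":0,"jaw":0},
  ],
)

```text
time: 20.7
ee_pos: [0.6359, -0.235, 0.2346]
orientation: [[0.994, 0.11, 0.003], [0.11, -0.994, -0.002], [0.003, 0.002, -1.0]]
ft_force: [-0.5, -1.2, -1.4]
finger_gap: 0.0151
```

>>> drive_tool(
  rows=[
    {"dx":0.9,"dy":0,"dz":0,"roll":0,"jaw":0},
    {"dx":0,"dy":0,"dz":0.8,"roll":0,"jaw":0},
    {"dx":0,"dy":0,"dz":0.8,"roll":0,"jaw":0},
    {"dx":0,"dy":0,"dz":0.6,"roll":0,"jaw":0},
    {"dx":0,"dy":0,"dz":0.2,"roll":0,"jaw":0},
  ],
)

```text
time: 21.32
ee_pos: [0.6426, -0.2336, 0.2073]
orientation: [[0.994, 0.111, -0.002], [0.111, -0.994, 0.001], [-0.002, -0.001, -1.0]]
ft_force: [0.2, -0.9, -1.1]
finger_gap: 0.0153
```

>>> drive_tool(
  rows=[
    {"dx":0,"dy":0,"dz":0.1,"roll":0,"jaw":0},
    {"dx":0,"dy":0,"dz":0.1,"roll":0,"jaw":0},
    {"dx":0,"dy":0,"dz":0,"roll":0,"jaw":0},
  ],
)

```text
time: 21.7
ee_pos: [0.6433, -0.2337, 0.2071]
orientation: [[0.994, 0.111, 0.001], [0.111, -0.994, -0.0], [0.0, 0.0, -1.0]]
ft_force: [-1.4, 0.1, 1.6]
finger_gap: 0.0151
```

```bash
python3 - <<'E'
from h import *
F=[]
for k in range(4):
    s=snap("side","s10");F.append(r.read_state()["ft_force"])
print(np.mean(F,0).round(2));go(.6443,-.2337,.207)
E
```

```text
[-1.49  0.21  1.73]
t 21.9 tcp [ 0.6434 -0.2337  0.2071] yaw 6.39 tilt [ 5.e-04  5.e-04 -1.e+00] F [-1.8 -0.1  2.1] gap 0.0156
roll 0.0 then dx 0.09 dy 0.01 dz 0.01
```

The collar is seated (Fz +1.7 N). Opening and withdrawing upward.

>>> drive_tool(
  rows=[
    {"dx":0,"dy":0,"dz":0,"roll":0,"jaw":2.5},
    {"dx":0,"dy":0,"dz":0,"roll":0,"jaw":5},
    {"dx":0,"dy":0,"dz":0,"roll":0,"jaw":8.5},
    {"dx":0,"dy":0,"dz":0,"roll":0,"jaw":8.5},
    {"dx":0,"dy":0,"dz":0,"roll":0,"jaw":8.5},
  ],
)

```text
time: 22.52
ee_pos: [0.6434, -0.2337, 0.2063]
orientation: [[0.994, 0.111, 0.0], [0.111, -0.994, 0.0], [0.0, 0.0, -1.0]]
ft_force: [-0.2, 0.3, -0.5]
finger_gap: 0.0851
```

>>> drive_tool(
  rows=[
    {"dx":0,"dy":0,"dz":0,"roll":0,"jaw":8.5},
    {"dx":0,"dy":0,"dz":-1.5,"roll":0,"jaw":8.5},
    {"dx":0,"dy":0,"dz":-3,"roll":0,"jaw":8.5},
    {"dx":0,"dy":0,"dz":-3,"roll":0,"jaw":8.5},
    {"dx":0,"dy":0,"dz":-2.5,"roll":0,"jaw":8.5},
  ],
)

```text
time: 23.15
ee_pos: [0.6435, -0.2337, 0.3094]
orientation: [[0.994, 0.111, 0.003], [0.111, -0.994, -0.001], [0.003, 0.002, -1.0]]
ft_force: [0.2, -0.4, -0.1]
finger_gap: 0.0849
```

>>> drive_tool(
  rows=[
    {"dx":-4,"dy":0,"dz":0,"roll":0,"jaw":8.5},
    {"dx":-5,"dy":0,"dz":0,"roll":0,"jaw":8.5},
    {"dx":-5,"dy":0,"dz":0,"roll":0,"jaw":8.5},
    {"dx":-4,"dy":0,"dz":0,"roll":0,"jaw":8.5},
    {"dx":0,"dy":0,"dz":0,"roll":0,"jaw":8.5},
  ],
)

```text
time: 23.78
ee_pos: [0.4625, -0.2539, 0.3083]
orientation: [[0.994, 0.109, 0.001], [0.109, -0.994, -0.001], [0.001, 0.001, -1.0]]
ft_force: [0.5, 0.9, 0.3]
finger_gap: 0.0849
```

```bash
python3 - <<'E'
from h import *
s=snap("side","s11");t=snap("top","t11")
a=cv2.resize(s[170:350,230:400][:,:,::-1],(567,600),interpolation=cv2.INTER_CUBIC)
b=cv2.resize(t[170:330,330:400][:,:,::-1],(233,533),interpolation=cv2.INTER_CUBIC)
cv2.imwrite("pics/c11.png",np.hstack([a,np.vstack([b,np.zeros((67,233,3),np.uint8)])]))
go(.5,-.2,.3)
E
```

```text
t 23.88 tcp [ 0.4649 -0.254   0.3077] yaw 6.36 tilt [ 0.0024  0.0015 -1.    ] F [ 0.3  0.5 -0.6] gap 0.0849
roll 0.0 then dx 4.08 dy -4.98 dz 0.77
```

View pics/c11.png

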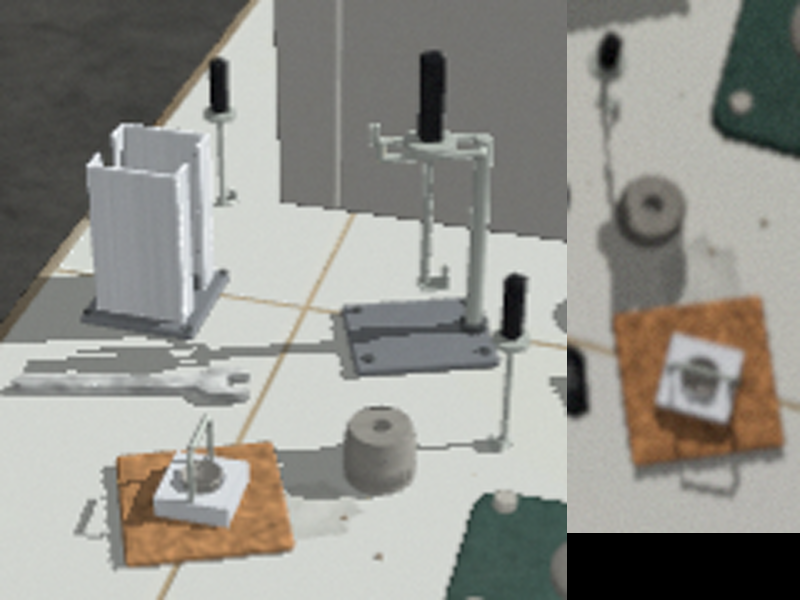

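The lifter hangs upright by its collar in the fork (side crop (430,140)). The carrier is upright and centred on the pad with the crucible inside (top crop: carrier (700,377), pad (698,380)). The bystanders look unmoved, so I'm handing in.

```bash
python3 -c "
from h import *
print(r.job_done())"
```

```text
the job is handed in; nothing more can be done
None
```

The job is handed in, about 24 s into the 66 s allowed. I took the hook off the hanger, lifted the carrier out of the well by its bail, and set it on the cork pad. I then unhooked it and hung the hook back on the hanger.

- **Carrier:** the final pictures show it upright on the pad with the crucible inside. Its centre is within about 1–2 mm of the pad's centre in the top view. I left it turned about 14° from the world x axis, as it stood in the well.
- **Hook:** it hangs upright by its collar in the fork. The gripper is open and clear of everything.
- **Bystanders:** the spanner and die look unmoved. The punch was outside the last close-up, so I did not check it again, but the arm never went near it.
- **Forces:** the readings I took stayed under about 7 N. The wrist force rose by about 1.1 N when the carrier lifted and fell back when it was set down.
- **Disagreements:** the side camera sat about 2 px off its calibration, so I used relative positions. It also put the pad centre about 7 mm nearer that camera than the top view did, probably because its mask took in the pad's side faces. I used the top view.

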